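Sweep three eyepieces through the gate into their storage lane

TASK

Sweep the three small black eyepieces across the mat with the fingertips, one at a time, through the gate of the aluminium lane, so that all three end up standing in the lane, wholly past the gate posts. Each must be right through before the next one enters the funnel; only push them, never lift or tip them, and leave the big lens, the steel block and the hex key set where they are.

Things in the scene. Friction and masses are not known exactly. Their poses are not given: they have to be found in the camera images.
- lane: The lane: a low U-shaped aluminium track fixed on the thin grey mat (mat top 2 mm above the desk). Origin: on the mat top, mid-gate. x runs through the gate into the lane, y to the left of that, z up. All its walls are only 10 mm high: a fingertip kept 12 mm or more above the mat passes over them. It has no floor; things slide on the mat.
- gate (a point): Middle of the gate (a grey partition 340 mm high stands between robot and mat, 95 mm or more from gate and eyepieces), 5 mm above the lane's origin: two round steel posts 12 mm in diameter, 37 mm apart, 10 mm high. In front of it (-x of the lane) two wings, 6 mm thick, form a funnel that spreads from the posts to x = -47, y = +/-69 mm.
- lane_stop (a point): Middle of the end stop's inner face, 5 mm above the mat, 135 mm past the gate in the lane's x. From the gate to here the lane is 41 mm wide between 8 mm thick walls; three eyepieces in a row take up 99 mm of it. Four thin screwed feet lie outside the walls.
- eyepiece_1_mid (a point): Centre (on the axis, 20 mm above the foot) of one of three like eyepieces: a loose black knurled barrel, upright, 40 mm high, 33 mm in diameter at its widest (13 to 19 mm up), foot 30 mm, 50 to 85 g. Pushed at up to about 20 mm above its foot it slides without tipping. Starts 90 to 205 mm in front of the gate, all three 60 mm or more apart.
- eyepiece_2_mid (a point): Centre (on the axis, 20 mm above the foot) of another of three like eyepieces: a loose black knurled barrel, upright, 40 mm high, 33 mm in diameter at its widest (13 to 19 mm up), foot 30 mm, 50 to 85 g. Pushed at up to about 20 mm above its foot it slides without tipping. Starts 90 to 205 mm in front of the gate, all three 60 mm or more apart.
- eyepiece_3_mid (a point): Centre (on the axis, 20 mm above the foot) of the third of three like eyepieces: a loose black knurled barrel, upright, 40 mm high, 33 mm in diameter at its widest (13 to 19 mm up), foot 30 mm, 50 to 85 g. Pushed at up to about 20 mm above its foot it slides without tipping. Starts 90 to 205 mm in front of the gate, all three 60 mm or more apart.
- big_lens: The big lens, not to be moved: black, round, 49 mm in diameter and 35 mm high, too wide for the gate. Origin at the centre of its underside, on the mat. It stands beside the lane.
- steel_block: A steel gauge block, 16 x 34 x 15 mm high, not to be moved. Origin at the centre of its underside. It lies beside the lane, on the side opposite the big lens.
- hex_keys: An orange hex key set with a dark top, about 33 x 97 x 21 mm high, not to be moved. Origin at the centre of its underside. It lies beyond the lane's closed end.
Mind the look-alikes: they are no part of the job. What is shaped like the part that bears eyepiece_1_mid but orange or turquoise is not meant. What is shaped like the part that bears eyepiece_3_mid but yellow is not meant.

How it is judged:
On the way, in this order (a step that is already met when the one before it is completed fails the run):
1. one eyepiece is in the lane, wholly past the gate (((x of eyepiece_1_mid in the frame of lane between 0.022 and 0.13 m and y of eyepiece_1_mid in the frame of lane between -0.013 and 0.013 m) or (x of eyepiece_2_mid in the frame of lane between 0.022 and 0.13 m and y of eyepiece_2_mid in the frame of lane between -0.013 and 0.013 m) or (x of eyepiece_3_mid in the frame of lane between 0.022 and 0.13 m and y of eyepiece_3_mid in the frame of lane between -0.013 and 0.013 m))), for 0.1 s.
2. two eyepieces are in the lane ((((x of eyepiece_1_mid in the frame of lane between 0.022 and 0.13 m and y of eyepiece_1_mid in the frame of lane between -0.013 and 0.013 m) and (x of eyepiece_2_mid in the frame of lane between 0.022 and 0.13 m and y of eyepiece_2_mid in the frame of lane between -0.013 and 0.013 m)) or ((x of eyepiece_1_mid in the frame of lane between 0.022 and 0.13 m and y of eyepiece_1_mid in the frame of lane between -0.013 and 0.013 m) and (x of eyepiece_3_mid in the frame of lane between 0.022 and 0.13 m and y of eyepiece_3_mid in the frame of lane between -0.013 and 0.013 m)) or ((x of eyepiece_2_mid in the frame of lane between 0.022 and 0.13 m and y of eyepiece_2_mid in the frame of lane between -0.013 and 0.013 m) and (x of eyepiece_3_mid in the frame of lane between 0.022 and 0.13 m and y of eyepiece_3_mid in the frame of lane between -0.013 and 0.013 m)))), for 0.1 s.
3. all three eyepieces are in the lane (x of eyepiece_1_mid in the frame of lane between 0.022 and 0.13 m and y of eyepiece_1_mid in the frame of lane between -0.013 and 0.013 m and x of eyepiece_2_mid in the frame of lane between 0.022 and 0.13 m and y of eyepiece_2_mid in the frame of lane between -0.013 and 0.013 m and x of eyepiece_3_mid in the frame of lane between 0.022 and 0.13 m and y of eyepiece_3_mid in the frame of lane between -0.013 and 0.013 m), for 0.1 s.
At the end, for the whole second after the job is handed in: All three eyepieces stand upright (within 0.12 rad) on the mat in the lane, at rest, their centres 22 mm or more past the gate line and between the walls; the big lens, the steel block and the hex key set are within 12 mm of where they were (all of step 3 and angle between each of eyepiece_1, eyepiece_2, eyepiece_3's own z axis and vertical below 0.12 rad and height (world z) of each of eyepiece_1_mid, eyepiece_2_mid, eyepiece_3_mid below 0.027 m and linear speed of each of eyepiece_1, eyepiece_2, eyepiece_3 below 0.02 m/s and distance of each of big_lens, steel_block, hex_keys from where it was at the start of the episode below 0.012 m); the robot touches nothing.
It fails at once if an eyepiece is lifted off the mat (by 8 mm or more) (height (world z) of any of eyepiece_1_mid, eyepiece_2_mid, eyepiece_3_mid above 0.03 m).
It fails at once if an eyepiece is tipped (by more than 0.4 rad) (angle between any of eyepiece_1, eyepiece_2, eyepiece_3's own z axis and vertical above 0.4 rad).
It fails at once if two eyepieces are in the funnel and gate at once (((x of eyepiece_1_mid in the frame of lane between -0.045 and 0.006 m and y of eyepiece_1_mid in the frame of lane between -0.05 and 0.05 m) and (x of eyepiece_2_mid in the frame of lane between -0.045 and 0.006 m and y of eyepiece_2_mid in the frame of lane between -0.05 and 0.05 m)) or ((x of eyepiece_1_mid in the frame of lane between -0.045 and 0.006 m and y of eyepiece_1_mid in the frame of lane between -0.05 and 0.05 m) and (x of eyepiece_3_mid in the frame of lane between -0.045 and 0.006 m and y of eyepiece_3_mid in the frame of lane between -0.05 and 0.05 m)) or ((x of eyepiece_2_mid in the frame of lane between -0.045 and 0.006 m and y of eyepiece_2_mid in the frame of lane between -0.05 and 0.05 m) and (x of eyepiece_3_mid in the frame of lane between -0.045 and 0.006 m and y of eyepiece_3_mid in the frame of lane between -0.05 and 0.05 m))).
It fails at once if the big lens, the steel block or the hex key set is moved (by more than 12 mm) (distance of any of big_lens, steel_block, hex_keys from where it was at the start of the episode above 0.012 m).
It also fails if it takes over 64 s, if anything falls off the work surface, if the arm or the gripper's body presses on something with over 40 N, if the wrist force passes 120 N, or if a joint passes its speed limit or range.

ROBOT

A 6-joint arm with a two-finger parallel gripper is mounted at the origin on the work surface; the furniture and walls round the work are solid. World frame = base frame: x ahead of the robot, y to its left, z up, the work surface at z = 0. Lengths are in m, angles in rad, forces in N, time in s.
With the tool pointing down it reaches from about 0.3 to 0.85 m from the base axis. Payload 5.4 kg.
Tool frame: the origin (TCP) lies at the centre of the arm's flange, where the gripper is bolted on; the fingertips stand 173 mm ahead of it and the grasp point (between the pads) lies 155 mm ahead of it; z points along the fingers, y is the direction in which the jaws open and shut (so a half turn about z gives the same grasp; the last joint's range is limited). The gripper opens to 85 mm and grips with 20 to 120 N. Pads are 22 mm wide; open, the fingers measure 114 mm over their backs; the gripper's body (76 mm by 85 mm) begins 54 mm behind the grasp point. The pads swing forward as they close: fully open they stand 13 mm farther back than shut.
Start: joints at [1.006, 0.158, 1.597, -0, 1.386, -0.21], TCP at [0.2, 0.539, 0.405] pointing down, gripper open.
Joint ranges: [-2.91, 2.91], [-0.94, 2.29], [0.18, 2.7], [-1.29, 4.43], [0.17, 2.64], [-3, 3]. Speed limits (rad/s): [2.57, 2.57, 3.14, 3.14, 3.14, 3.14].

INTERFACE

Orientations are given as a rotation vector (axis times angle).
In Python, from bench import readout, eyes, finish_job gives the robot as it stands. The module is installed in compiled form; this text tells all that it offers.
- The arm moves only by the shell command python3 -m handwheel 'ROWS' [FORCE]. ROWS is JSON, a list of rows, each a list of 5 numbers: the opening, from -1 (shut) to 1 (fully open), then the shift along the tool's x, y, z in m, then the turn about the tool's z in rad. A call has 1 to 20 rows; each row shifts and turns the pose as measured when the row begins, along the tool's axes as they then stand; what a row does not reach is not made up. A row lasts 1/12 s, in which the tool goes at most 41.7 mm and 7.16 degrees, less where a joint would pass 70% of its speed; a pose out of reach is approached as far as the arm can. A call with a gripper value outside its range is refused whole. The fingers move at their own pace and stop on an object; FORCE is the grip in N (left out, the last holds). Time passes only in rows, so rows that do not move let the fingers close. It gives the time, the measured TCP pose, the force and the opening at its end, in the units of the state.
- readout.sense(): the state, without advancing time (a new reading comes with each control period).
- eyes.capture(name): name is "scene" or "top" or "wrist"; returns a dict with "image" (400x640x3 uint8, blue, green, red), "fovy" (degrees; the focal length in pixels is half the picture's height over the tangent of half this angle, whatever the lens; pixels are square), "cx", "cy" (the principal point, pixels), "T" (4x4, takes a point from camera to world coordinates). Camera axes: x right, y down, z forward; pixel columns grow to the right and rows downward; lengths in m; the calibration is good to about 2 mm. A picture is of the moment at which its call begins. There is no depth.
- finish_job(): hands the job in, once; it reports no verdict.
The state is a dict: "time": time; "joint_pos": joint angles; "qd": joint speeds; "joint_torque": joint torques, N m; "position": TCP position; "orientation": TCP orientation; "force": force on the tool from outside, world axes, zero at the start; "torque": the same for the moment, N m; "opening": finger opening in m.
Only numpy, scipy, OpenCV 4.12 (cv2) and the standard library are available. Lean on these libraries where they do the work, as an engineer would, in place of code of your own. Each camera call takes 0.05 s, during which the arm holds its last target. There are 200 camera calls.

## Working session

There is one attempt and no reset: what is moved stays moved. The work goes in short steps, Python scripts to look and compute and a shell command to move; the robot and the scene stay as the last step left them, time stands still between calls to the robot, and variables do not carry over. Pictures are saved under pics/ and viewed, about 8 in all and at most 12, crops included, and the job is handed in when it is done.

```bash
mkdir -p pics && cat > h.py <<'E'
import numpy as np, cv2
from bench import readout, eyes
def cap(n,f=None):
    c=eyes.capture(n)
    if f: cv2.imwrite(f,c["image"])
    return c
def ray(c,u,v,z):
    f=200/np.tan(np.radians(c["fovy"])/2)
    T=np.array(c["T"]); d=T[:3,:3]@np.array([(u-c["cx"])/f,(v-c["cy"])/f,1]); o=T[:3,3]
    return o+d*(z-o[2])/d[2]
def proj(c,p):
    f=200/np.tan(np.radians(c["fovy"])/2); T=np.array(c["T"]); q=T[:3,:3].T@(np.array(p)-T[:3,3])
    return np.array([c["cx"]+f*q[0]/q[2],c["cy"]+f*q[1]/q[2]])
E
python3 - <<'E'
from h import *
a=cap("scene","pics/s0.png");b=cap("top","pics/t0.png")
for c in(a,b):print(np.round(c["T"],3),c["fovy"],c["image"].shape,c["cx"],c["cy"])
print(readout.sense())
E
```

```text
[[ 0.545 -0.667  0.508  0.203]
 [-0.838 -0.441  0.321 -0.394]
 [ 0.01  -0.601 -0.799  0.737]
 [ 0.     0.     0.     1.   ]] 53.885705019478635 (400, 640, 3) 314.5596327784984 199.72493957596703
[[ 0.027 -0.992  0.121  0.506]
 [-1.    -0.026  0.012 -0.101]
 [-0.008 -0.121 -0.993  1.028]
 [ 0.     0.     0.     1.   ]] 57.11036317625698 (400, 640, 3) 320.36394226331726 199.92306899003788
{'time': 0.1, 'joint_pos': array([ 1.00592311e+00,  1.59007804e-01,  1.59812799e+00, -4.82519514e-06,
        1.38618179e+00, -2.10095125e-01]), 'qd': array([ 0.00018874, -0.0011087 , -0.00325958,  0.00096991, -0.00062492,
       -0.00051611]), 'joint_torque': array([-5.28140595e-05, -3.96987104e+01, -3.32339680e+01, -2.40039672e-04,
        4.08000225e-03, -1.43774162e-05]), 'position': array([0.19962421, 0.5389661 , 0.40379199]), 'orientation': array([-5.54250254e-01, -3.09165611e+00,  2.51093996e-03]), 'force': array([-0.08063175, -0.30797308,  0.54144143]), 'torque': array([0.01185065, 0.04624407, 0.02351512]), 'opening': 0.08559959739619857}
```

View pics/t0.png

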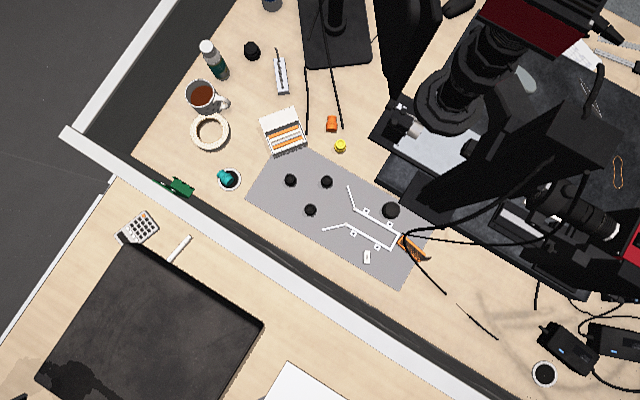

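View pics/s0.png

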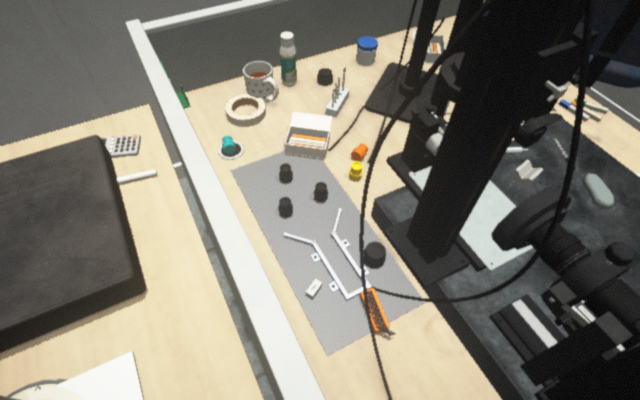

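Candidates: black round things at top (290,180), (326,182) and (310,210) on the mat in front of the funnel are the eyepieces. The black one at (391,210), beside the lane, is the big lens. The orange (331,124), yellow (340,146) and turquoise (228,178) ones are look-alikes, and the black ones off the mat at (252,50) and (270,5) are clutter. Next I'll measure these and check a close crop.

```bash
python3 - <<'E'
from h import *
ims={}
for n in("top","scene"):
    c=cap(n); im=c["image"]; ims[n]=c
    g=im.max(2)
    x0,y0,x1,y1=(240,140,440,300) if n=="top" else (225,140,430,360)
    m=np.zeros(g.shape,np.uint8); m[y0:y1,x0:x1]=(g[y0:y1,x0:x1]<70)*255
    k,l,s,ct=cv2.connectedComponentsWithStats(m)
    for i in range(1,k):
        if s[i,4]>60:
            e=[np.round(ray(c,*ct[i],z)*1000).astype(int)[:2] for z in(.002,.022)]
            print(n,s[i],ct[i].round(1),*e)
    w=np.zeros_like(m); w[y0:y1,x0:x1]=((g[y0:y1,x0:x1]>190)&(im[y0:y1,x0:x1].min(2)>175))*255
    k,l,s,ct=cv2.connectedComponentsWithStats(w)
    for i in range(1,k):
        if s[i,4]>15: print("W",n,s[i],ct[i].round(1),np.round(ray(c,*ct[i],.012)*1000)[:2])
c=ims["top"];cv2.imwrite("pics/t1.png",cv2.resize(c["image"][150:290,260:440],None,fx=4.4,fy=4.2,interpolation=cv2.INTER_CUBIC)[:, :792])
E
```

```text
top [ 371  140   69  149 2588] [414.5 192.4] [ 659 -353] [ 656 -348]
top [285 174  11  13 118] [289.9 180. ] [685  -1] [682  -3]
top [321 176  12  13 114] [326.1 181.7] [ 683 -104] [ 680 -104]
top [382 202  18  17 240] [390.4 210.1] [ 607 -285] [ 606 -282]
top [305 204  11  13 109] [310.  209.7] [603 -61] [601 -61]
top [ 240  225  118   75 1234] [296.2 266.2] [445 -27] [447 -29]
W top [ 240  140  200  160 7659] [323.8 216.3] [ 584. -100.]
W top [394 140  46  34 921] [422.3 151.6] [ 775. -373.]
W top [322 185  79  67 640] [367.9 226.9] [ 558. -222.]
W top [429 230  11   8  63] [435.3 233.9] [ 544. -407.]
W top [ 240  238   94   62 2896] [270.9 278.9] [410.  39.]
W top [419 240  21  46 549] [432.2 259.7] [ 474. -398.]
W top [364 250   6  14  78] [366.6 256.5] [ 478. -219.]
scene [360 140  25 130 575] [369.7 223.6] [ 682 -238] [ 669 -242]
scene [ 373  140   57  156 3884] [411.3 213.9] [ 758 -304] [ 743 -307]
scene [280 170  11  13 106] [285.5 176. ] [692   1] [678 -10]
scene [315 184  12  18 136] [320.1 194.3] [ 691 -101] [ 677 -109]
scene [280 204  12  13 124] [285.5 210.1] [608 -59] [597 -68]
W scene [  225   140   149   220 10567] [272.9 277.8] [ 454. -139.]
W scene [288 140  39   9 191] [309.1 142.5] [811.  11.]
W scene [329 140   7   7  23] [331.3 142.1] [844. -36.]
W scene [ 324  140   50   70 1316] [346.7 168.4] [ 788. -116.]
W scene [ 365  140   40   96 1312] [382.6 177.9] [ 809. -203.]
W scene [410 168  20  21 203] [420.5 176.7] [ 863. -278.]
W scene [331 208  30  68 340] [344. 243.] [ 602. -218.]
W scene [283 231  80  68 654] [326.8 267.1] [ 533. -217.]
W scene [397 256  30  41 235] [410.7 278. ] [ 605. -371.]
W scene [364 266   6   9  29] [366.1 270.7] [ 570. -288.]
W scene [301 278  22  18 180] [312.8 286.3] [ 482. -216.]
W scene [365 278   7  10  39] [367.7 283.5] [ 547. -304.]
W scene [225 303  22  57 653] [232. 340.] [ 314. -151.]
W scene [ 376  303   54   57 2041] [407.9 336.7] [ 495. -416.]
```

View pics/t1.png

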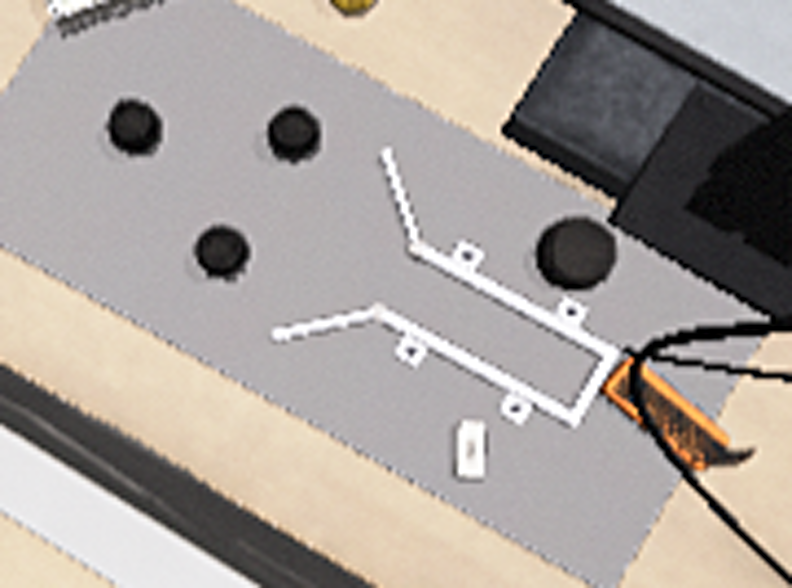

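```bash
cat >> h.py <<'E'
def lane(c):
    P=lambda u,v:ray(c,260+u/4.4-.4,150+v/4.2-.4,.012)[:2]
    return P
E
python3 - <<'E'
from h import *
c=cap("top"); P=lane(c)
L,R=P(416,247),P(378,312); sL,sR=P(617,355),P(573,424)
wl,wr=P(387,152),P(278,335)
print("post dist",np.linalg.norm(L-R),"outer len",np.linalg.norm((sL+sR)/2-(L+R)/2),"outer width",np.linalg.norm(sL-sR), "stop width")
O=(L+R)/2; x=(sL+sR)/2-O; x/=np.linalg.norm(x); y=np.array([-x[1],x[0]])
print("O",O,"x",x,"ang",np.arctan2(x[1],x[0]),"posts ang",np.arctan2(*(L-R)[::-1])-np.pi/2)
for n,p in dict(L=L,R=R,wl=wl,wr=wr,sL=sL,sR=sR).items(): print(n,((p-O)@x*1000).round(1),((p-O)@y*1000).round(1))
for n,uv,z in [("A",(289.9,180),.022),("B",(326.1,181.7),.022),("C",(310,209.7),.022),("lens",(390.4,210.1),.03),("block",(366.6,256.5),.017),("hex",(412,246),.015)]:
    p=ray(c,*uv,z)[:2]; print(n,p.round(3),((p-O)@x*1000).round(1),((p-O)@y*1000).round(1))
# partition top edge (z=.34) crop of top view
for uv in[(70,130),(110,175),(480,372),(262,238),(270,262)]: print(uv,ray(c,*uv,.34).round(3),ray(c,*uv,0).round(3))
s=readout.sense(); from scipy.spatial.transform import Rotation as Ro
print(Ro.from_rotvec(s["orientation"]).as_matrix().round(3))
E
```

```text
post dist 0.049305529022451555 outer len 0.14215119588530692 outer width 0.05301717108695864 stop width
O [ 0.58671726 -0.17179126] x [-0.48277489 -0.87574449] ang -2.0746168865817873 posts ang -2.0588562168817304
L -0.4 24.6
R 0.4 -24.6
wl -47.8 70.5
wr -46.1 -69.4
sL 143.1 26.5
sR 141.2 -26.5
A [ 0.682 -0.003] -193.8 2.0
B [ 0.68  -0.104] -104.6 48.6
C [ 0.601 -0.061] -103.4 -41.0
lens [ 0.605 -0.281] 86.6 68.2
block [ 0.478 -0.219] 93.9 -72.8
hex [ 0.509 -0.342] 186.8 14.6
(70, 130) [0.714 0.397 0.34 ] [0.816 0.643 0.   ]
(110, 175) [0.627 0.31  0.34 ] [0.687 0.513 0.   ]
(480, 372) [ 0.289 -0.385  0.34 ] [ 0.182 -0.525  0.   ]
(262, 238) [0.515 0.014 0.34 ] [0.52  0.071 0.   ]
(270, 262) [ 0.472 -0.003  0.34 ] [0.455 0.046 0.   ]
[[-0.938  0.347 -0.   ]
 [ 0.347  0.938 -0.001]
 [ 0.    -0.001 -1.   ]]
```

The posts are 49 mm between centres, the stop is 142 mm out, and the wing tips are at (-47, ±70). All of this matches the description. Order: C, B, A. The fingers open about 24 mm to cradle the barrel, with tool -x along lane +x. First I'll raise and turn.

```bash
python3 -m handwheel '[[-0.4,0,0,-0.04,0.122],[-0.4,0,0,-0.04,0.122],[-0.4,0,0,-0.04,0.122],[-0.4,0,0,-0.04,0.122],[-0.4,0,0,-0.02,0.122],[-0.4,0,0,0,0.122],[-0.4,0,0,0,0.122],[-0.4,0,0,0,0.122],[-0.4,0,0,0,0.122],[-0.4,0,0,0,0.122],[-0.4,0,0,0,0.122],[-0.4,0,0,0,0.122],[-0.4,0,0,0,0.122],[-0.4,0,0,0,0.122]]' 40
cat >> h.py <<'E'
from scipy.spatial.transform import Rotation as Ro
O=np.array([.587,-.172]); A=-2.067; X=np.array([np.cos(A),np.sin(A)]); Y=np.array([-X[1],X[0]])
def st():
    s=readout.sense(); R=Ro.from_rotvec(s["orientation"]).as_matrix(); p=s["position"]; d=p[:2]-O
    print("t%.1f pos"%s["time"],p.round(4),"lane",(d@X*1000).round(1),(d@Y*1000).round(1),"yaw err to 1.075: %.3f"%(np.arctan2(R[1,0],R[0,0])-1.075),"F",s["force"].round(1),"open",round(s["opening"],4),"q",s["joint_pos"].round(2))
    return s,R
def go(lx,ly):
    s,R=st(); t=O+lx/1000*X+ly/1000*Y; d=np.array([*(t-s["position"][:2]),0]); print("tool shift",(R.T@d).round(4))
E
python3 -c "
from h import *
go(-135,-41)"
```

```text
time: 1.42
position: [0.1994, 0.5386, 0.5903]
orientation: [2.726, 1.554, -0.01]
force: [-0.3, 0.1, -0.3]
opening: 0.0256
t1.4 pos [0.1994 0.5386 0.5903] lane -440.3 -679.1 yaw err to 1.075: -0.039 F [-0.3  0.1 -0.3] open 0.0256 q [1.01 0.11 1.29 0.   1.75 1.54]
tool shift [-0.2808  0.6493  0.0019]
```

```bash
python3 -m handwheel '[[-0.4,-0.015,0.034,0,-0.039],[-0.4,-0.015,0.034,0,0],[-0.4,-0.015,0.034,0,0],[-0.4,-0.015,0.034,0,0],[-0.4,-0.015,0.034,0,0],[-0.4,-0.015,0.034,0,0],[-0.4,-0.015,0.034,0,0],[-0.4,-0.015,0.034,0,0],[-0.4,-0.015,0.034,0,0],[-0.4,-0.015,0.034,0,0],[-0.4,-0.015,0.034,0,0],[-0.4,-0.015,0.034,0,0],[-0.4,-0.015,0.034,0,0],[-0.4,-0.015,0.034,0,0],[-0.4,-0.015,0.034,0,0],[-0.4,-0.015,0.034,0,0],[-0.4,-0.015,0.034,0,0],[-0.4,-0.015,0.034,0,0]]'
python3 -c "
from h import *
go(-138,-41)"
```

```text
time: 2.92
position: [0.6184, -0.0128, 0.5879]
orientation: [2.693, 1.615, -0.012]
force: [0.7, 0.2, 0.7]
opening: 0.0257
t2.9 pos [ 0.6184 -0.0128  0.5879] lane -154.9 -48.2 yaw err to 1.075: 0.005 F [0.7 0.2 0.7] open 0.0257 q [-0.21  0.23  1.16 -0.01  1.76  0.28]
tool shift [-0.0169  0.0071  0.0001]
```

```bash
python3 -m handwheel '[[-0.4,-0.007,0.004,0.02,0],[-0.4,-0.007,0.004,0.034,0],[-0.4,0,0,0.034,0],[-0.4,0,0,0.034,0],[-0.4,0,0,0.034,0],[-0.4,0,0,0.034,0],[-0.4,0,0,0.034,0],[-0.4,0,0,0.034,0],[-0.4,0,0,0.034,0],[-0.4,0,0,0.034,0],[-0.4,0,0,0.01,0],[-0.4,0,0,0,0]]'
python3 -c "
from h import *
go(-140,-41)
a=cap('scene')['image'][100:340,180:460]; b=cap('wrist')['image']
cv2.imwrite('pics/m1.png',np.vstack([cv2.resize(a,(350,300)),cv2.resize(b,(350,219))]))
"
```

```text
time: 3.92
position: [0.6212, -0.0426, 0.2355]
orientation: [2.701, 1.596, -0.011]
force: [0.2, 0.2, 0.3]
opening: 0.0257
t3.9 pos [ 0.6212 -0.0426  0.2355] lane -130.1 -31.5 yaw err to 1.075: -0.007 F [0.2 0.2 0.3] open 0.0257 q [-0.26  0.46  1.58 -0.01  1.1   0.25]
tool shift [ 0.0098 -0.0096 -0.0001]
```

View pics/m1.png

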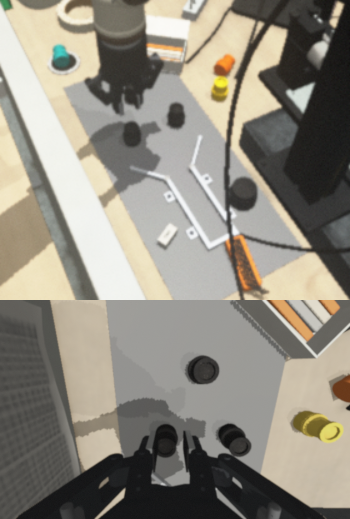

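```bash
python3 -m handwheel '[[-0.4,0.005,-0.005,0,0],[-0.4,0.005,-0.005,0,-0.007],[-0.4,0,0,0,0],[-0.4,0,0,0.01,0],[-0.4,0,0,0.01,0],[-0.4,0,0,0.01,0],[-0.4,0,0,0,0]]'
python3 -c "
from h import *
go(-140,-41)"
```

```text
time: 4.6
position: [0.6232, -0.0284, 0.2181]
orientation: [2.678, 1.599, 0.018]
force: [-0.3, 0.5, -0.2]
opening: 0.026
t4.6 pos [ 0.6232 -0.0284  0.2181] lane -143.5 -36.5 yaw err to 1.075: 0.002 F [-0.3  0.5 -0.2] open 0.026 q [-0.24  0.48  1.6  -0.01  1.05  0.26]
tool shift [-0.0035 -0.0045 -0.0001]
```

```bash
python3 -m handwheel '[[-0.4,-0.002,-0.002,0.01,0],[-0.4,-0.002,-0.002,0.01,0],[-0.4,0,0,0.008,0],[-0.4,0,0,0,0]]'
python3 -c "
from h import *
go(-140,-41)"
python3 -m handwheel '[[-0.4,0,0,0.004,0],[-0.4,0,0,0.004,0],[-0.4,0,0,0.003,0]]'
python3 -m handwheel '[[-0.4,0,0,0.003,0],[-0.4,0,0,0.003,0]]'
```

```text
time: 4.93
position: [0.6171, -0.0309, 0.1853]
orientation: [2.68, 1.599, 0.014]
force: [-1.2, 0.0, -0.1]
opening: 0.0257
t4.9 pos [ 0.6171 -0.0309  0.1853] lane -138.4 -40.6 yaw err to 1.075: 0.001 F [-1.2  0.  -0.1] open 0.0257 q [-0.24  0.51  1.62 -0.01  0.99  0.26]
tool shift [ 0.0016 -0.0003 -0.    ]
time: 5.18
position: [0.6177, -0.0313, 0.1753]
orientation: [2.681, 1.6, 0.012]
force: [-15.5, 3.5, 38.2]
opening: 0.0258
time: 5.35
position: [0.6185, -0.0314, 0.1754]
orientation: [2.683, 1.603, 0.005]
force: [-11.6, 1.3, 22.1]
opening: 0.0257
```

```bash
python3 -m handwheel '[[-0.4,0,0,-0.007,0],[-0.4,0,0,-0.006,0],[-0.4,0,0,0,0]]'
python3 -c "
from h import *
go(-118,-41)"
```

```text
time: 5.6
position: [0.6193, -0.0313, 0.1909]
orientation: [2.681, 1.603, 0.008]
force: [0.8, 0.2, -0.5]
opening: 0.0258
t5.6 pos [ 0.6193 -0.0313  0.1909] lane -139.1 -38.6 yaw err to 1.075: 0.003 F [ 0.8  0.2 -0.5] open 0.0258 q [-0.24  0.51  1.61 -0.01  1.01  0.26]
tool shift [-0.0211 -0.0024  0.0001]
```

```bash
python3 -m handwheel '[[-0.4,-0.005,-0.001,0,0],[-0.4,-0.005,-0.001,0,0],[-0.4,-0.005,0,0,0],[-0.4,-0.005,0,0,0],[-0.4,0,0,0,0]]'
python3 -c "
from h import *
go(-62,0)"
```

```text
time: 6.02
position: [0.6071, -0.0495, 0.1905]
orientation: [2.681, 1.602, 0.011]
force: [0.5, 0.8, 2.8]
opening: 0.0254
t6.0 pos [ 0.6071 -0.0495  0.1905] lane -117.3 -40.7 yaw err to 1.075: 0.002 F [0.5 0.8 2.8] open 0.0254 q [-0.28  0.49  1.64 -0.01  0.99  0.22]
tool shift [-0.0554  0.0405  0.001 ]
```

```bash
python3 -m handwheel '[[-0.4,-0.006,0.004,0,0],[-0.4,-0.006,0.004,0,0],[-0.4,-0.006,0.004,0,0],[-0.4,-0.006,0.004,0,0],[-0.4,-0.006,0.0045,0,0],[-0.4,-0.006,0.0045,0,0]]'
python3 -c "
from h import *
go(-62,0)
c=cap('scene');a=c['image'][140:320,220:420]; b=cap('wrist')['image']
cv2.imwrite('pics/m2.png',np.vstack([cv2.resize(a,(400,360),interpolation=3),cv2.resize(b,(384,240))[:, :].copy() if 0 else cv2.resize(b,(400,240))]))
"
```

```text
time: 6.52
position: [0.6118, -0.0963, 0.1904]
orientation: [2.682, 1.604, 0.009]
force: [0.2, 0.6, 0.8]
opening: 0.0254
t6.5 pos [ 0.6118 -0.0963  0.1904] lane -78.4 -14.2 yaw err to 1.075: 0.003 F [0.2 0.6 0.8] open 0.0254 q [-0.35  0.51  1.61 -0.01  1.    0.15]
tool shift [-0.0165  0.0142  0.0003]
```

View pics/m2.png

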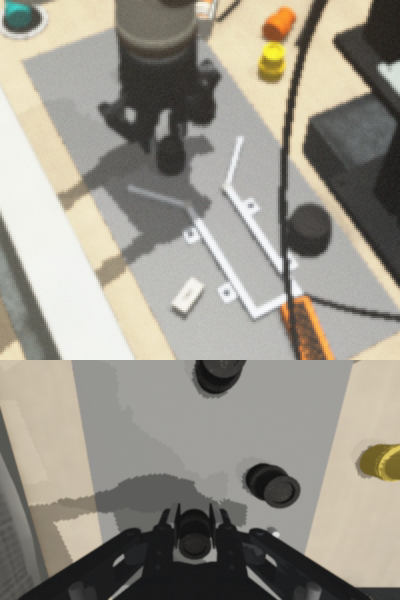

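```bash
python3 -m handwheel '[[-0.4,-0.005,0.0045,0,0],[-0.4,-0.005,0.0045,0,0],[-0.4,-0.004,0.004,0,0],[-0.4,0,0,0,0]]'
python3 -c "
from h import *
go(-35,0)
c=cap('scene');im=c['image'];g=im.max(2)
for p in [(-40,0)]:
    w=O+p[0]/1000*X+p[1]/1000*Y
    print(proj(c,[*w,.042]))
cv2.imwrite('pics/m3.png',cv2.resize(np.hstack([im[190:290,260:380]]),None,fx=5,fy=5,interpolation=2))
"
```

```text
time: 6.95
position: [0.6169, -0.1173, 0.1903]
orientation: [2.683, 1.602, 0.008]
force: [-0.2, -0.3, 0.0]
opening: 0.0253
t7.0 pos [ 0.6169 -0.1173  0.1903] lane -62.3 0.3 yaw err to 1.075: 0.001 F [-0.2 -0.3  0. ] open 0.0253 q [-0.38  0.53  1.58 -0.01  1.01  0.12]
tool shift [-0.0273 -0.0003  0.0001]
[313.54141234 216.34266335]
```

View pics/m3.png

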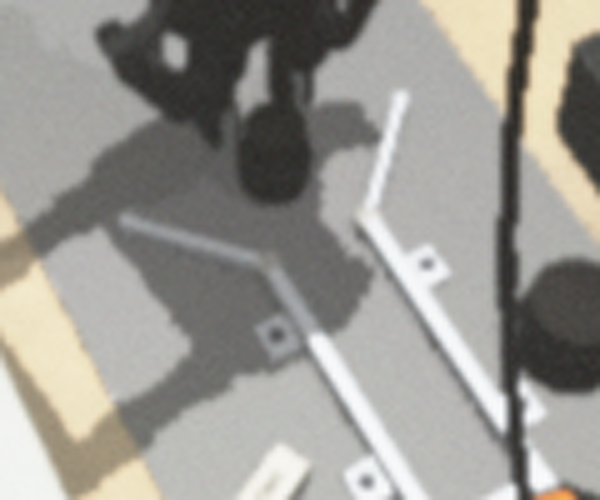

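Eyepiece C sits in the cradle, at crop (274,150), in front of the gate and in line with it. Pushing on.

```bash
python3 -m handwheel '[[-0.4,-0.005,0,0,0],[-0.4,-0.005,0,0,0],[-0.4,-0.005,0,0,0],[-0.4,-0.005,0,0,0],[-0.4,-0.004,0,0,0]]'
python3 -c "
from h import *
go(50,0)"
```

```text
time: 7.42
position: [0.6047, -0.1388, 0.1902]
orientation: [2.682, 1.605, 0.009]
force: [-0.1, -0.1, 1.0]
opening: 0.0259
t7.4 pos [ 0.6047 -0.1388  0.1902] lane -37.6 -0.3 yaw err to 1.075: 0.003 F [-0.1 -0.1  1. ] open 0.0259 q [-0.42  0.51  1.61 -0.01  1.    0.08]
tool shift [-0.0876 -0.0001  0.0003]
```

```bash
python3 -m handwheel '[[-0.4,-0.005,0,0,0],[-0.4,-0.005,0,0,0],[-0.4,-0.005,0,0,0],[-0.4,-0.005,0,0,0],[-0.4,-0.005,0,0,0],[-0.4,-0.005,0,0,0],[-0.4,-0.005,0,0,0]]'
python3 -c "
from h import *
go(50,0)"
```

```text
time: 8.0
position: [0.5859, -0.1731, 0.1902]
orientation: [2.682, 1.605, 0.008]
force: [0.5, -0.1, 0.5]
opening: 0.0257
t8.0 pos [ 0.5859 -0.1731  0.1902] lane 1.5 -0.4 yaw err to 1.075: 0.003 F [ 0.5 -0.1  0.5] open 0.0257 q [-0.48  0.49  1.64 -0.    1.    0.01]
tool shift [-0.0485  0.0003  0.0002]
```

```bash
python3 -m handwheel '[[-0.4,-0.005,0,0,0],[-0.4,-0.005,0,0,0],[-0.4,-0.005,0,0,0],[-0.4,-0.005,0,0,0],[-0.4,-0.005,0,0,0],[-0.4,-0.005,0,0,0],[-0.4,-0.004,0,0,0],[-0.4,0,0,0,0]]'
python3 -m handwheel '[[-0.4,0.015,0,0,0],[-0.4,0.03,0,-0.02,0],[-0.4,0.03,0,-0.03,0],[-0.4,0.03,0,0,0],[-0.4,0.03,0.01,0,0],[-0.4,0.03,0.01,0,0],[-0.4,0,0,0,0]]'
python3 -c "
from h import *
go(-142,48.6)
c=cap('scene');im=c['image']
for p in [(65,0),(-104.6,48.6),(-193.8,2)]:
    print(proj(c,[*(O+p[0]/1000*X+p[1]/1000*Y),.042]))
cv2.imwrite('pics/m4.png',cv2.resize(im[150:310,230:400],None,fx=3.5,fy=3.5,interpolation=2))
"
```

```text
time: 8.67
position: [0.5674, -0.2074, 0.1903]
orientation: [2.683, 1.603, 0.008]
force: [0.1, 0.2, 0.5]
opening: 0.0257
time: 9.25
position: [0.6654, -0.0678, 0.2423]
orientation: [2.689, 1.595, 0.008]
force: [0.2, 1.1, -0.5]
opening: 0.0256
t9.2 pos [ 0.6654 -0.0678  0.2423] lane -129.0 19.3 yaw err to 1.075: -0.004 F [ 0.2  1.1 -0.5] open 0.0256 q [-0.28  0.55  1.44 -0.01  1.14  0.22]
tool shift [0.0131 0.0293 0.0004]
[338.51664358 254.48582129]
[318.83420429 187.2502607 ]
[283.10573178 168.38501055]
```

View pics/m4.png

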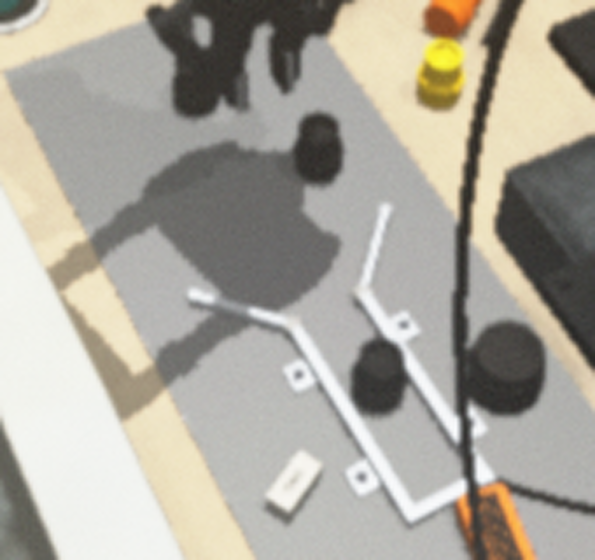

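C stands in the lane at about x = 62 mm (crop (380,378)), upright. B at (320,145) is untouched. Now B.

```bash
python3 -m handwheel '[[-0.4,0.006,0.01,0,0],[-0.4,0.005,0.01,0,0],[-0.4,0.002,0.007,0,0],[-0.4,0,0,0,0],[-0.4,0,0,0,0]]'
python3 -c "
from h import *
go(-143,48.6)"
```

```text
time: 9.72
position: [0.6931, -0.0726, 0.2406]
orientation: [2.69, 1.596, -0.003]
force: [-0.4, -0.0, 0.4]
opening: 0.0259
t9.7 pos [ 0.6931 -0.0726  0.2406] lane -137.9 46.0 yaw err to 1.075: -0.004 F [-0.4 -0.   0.4] open 0.0259 q [-0.28  0.62  1.34 -0.01  1.18  0.23]
tool shift [ 0.0051  0.0026 -0.    ]
```

```bash
python3 -m handwheel '[[-0.4,0.004,0.0025,0.012,0],[-0.4,0.002,0.001,0.012,0],[-0.4,0,0,0.012,0],[-0.4,0,0,0.008,0],[-0.4,0,0,0,0],[-0.4,0,0,0,0]]'
python3 -c "
from h import *
go(-119,48.6)"
```

```text
time: 10.22
position: [0.6966, -0.0705, 0.189]
orientation: [2.695, 1.596, -0.011]
force: [-0.2, -0.4, 0.4]
opening: 0.0256
t10.2 pos [ 0.6966 -0.0705  0.189 ] lane -141.4 48.1 yaw err to 1.075: -0.006 F [-0.2 -0.4  0.4] open 0.0256 q [-0.27  0.69  1.34 -0.01  1.11  0.24]
tool shift [-0.0224  0.0006  0.0002]
```

```bash
python3 -m handwheel '[[-0.4,-0.005,0,-0.001,0],[-0.4,-0.005,0,0,0],[-0.4,-0.005,0,0,0],[-0.4,-0.004,0,0,0],[-0.4,0,0,0,0]]'
python3 -c "
from h import *
go(-57,0)"
```

```text
time: 10.63
position: [0.6868, -0.089, 0.1913]
orientation: [2.694, 1.596, -0.009]
force: [0.4, 0.8, -0.1]
opening: 0.0259
t10.6 pos [ 0.6868 -0.089   0.1913] lane -120.5 48.2 yaw err to 1.075: -0.005 F [ 0.4  0.8 -0.1] open 0.0259 q [-0.3   0.67  1.37 -0.01  1.1   0.21]
tool shift [-0.0638 -0.0479  0.0004]
```

```bash
python3 -m handwheel '[[-0.4,-0.0055,-0.004,0,0],[-0.4,-0.0055,-0.004,0,0],[-0.4,-0.0055,-0.004,0,0],[-0.4,-0.0055,-0.004,0,0],[-0.4,-0.0055,-0.004,0,0],[-0.4,-0.0055,-0.004,0,0],[-0.4,-0.0055,-0.004,0,0],[-0.4,-0.0055,-0.004,0,0]]'
python3 -c "
from h import *
go(-57,0)"
```

```text
time: 11.3
position: [0.6335, -0.1146, 0.1935]
orientation: [2.691, 1.594, -0.004]
force: [0.2, 0.7, 0.0]
opening: 0.0256
t11.3 pos [ 0.6335 -0.1146  0.1935] lane -72.6 13.5 yaw err to 1.075: -0.005 F [0.2 0.7 0. ] open 0.0256 q [-0.36  0.56  1.53 -0.01  1.04  0.14]
tool shift [-0.0157 -0.0135  0.    ]
```

```bash
python3 -m handwheel '[[-0.4,-0.005,-0.004,0.001,0],[-0.4,-0.005,-0.004,0.001,0],[-0.4,-0.004,-0.004,0,0],[-0.4,0,0,0,0]]'
python3 -c "
from h import *
go(-35,0)
c=cap('scene');im=c['image']
print(proj(c,[*(O-.035*X),.042]))
cv2.imwrite('pics/m5.png',cv2.resize(im[170:300,250:380],None,fx=4,fy=4,interpolation=2))
"
```

```text
time: 11.63
position: [0.6131, -0.1224, 0.1912]
orientation: [2.692, 1.593, -0.006]
force: [0.0, -0.3, -0.5]
opening: 0.0257
t11.6 pos [ 0.6131 -0.1224  0.1912] lane -56.0 -0.7 yaw err to 1.075: -0.006 F [ 0.  -0.3 -0.5] open 0.0257 q [-0.39  0.52  1.59 -0.01  1.02  0.12]
tool shift [-0.021   0.0008  0.0002]
[314.65645104 218.04559441]
```

View pics/m5.png

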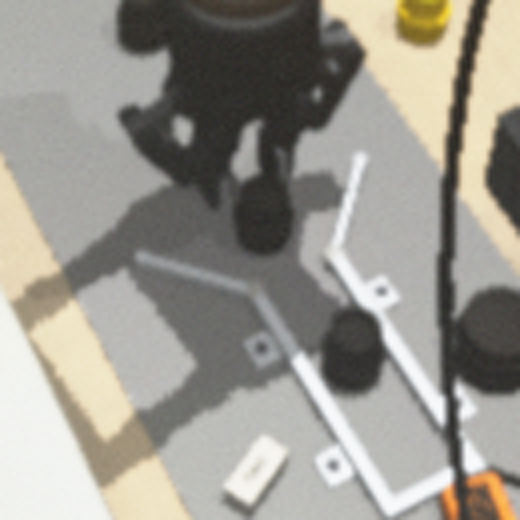

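B sits in the cradle at crop (263,212), in line with the gate; C stays in the lane at (352,350).

```bash
python3 -m handwheel '[[-0.4,-0.005,0.0004,0,-0.003],[-0.4,-0.005,0.0004,0,-0.003],[-0.4,-0.005,0,0,0],[-0.4,-0.005,0,0,0],[-0.4,-0.005,0,0,0],[-0.4,-0.005,0,0,0],[-0.4,-0.005,0,0,0]]'
python3 -c "
from h import *
go(30,0)"
```

```text
time: 12.27
position: [0.5967, -0.1557, 0.1914]
orientation: [2.686, 1.604, -0.005]
force: [0.2, 0.7, 0.2]
opening: 0.0259
t12.3 pos [ 0.5967 -0.1557  0.1914] lane -19.0 0.7 yaw err to 1.075: 0.002 F [0.2 0.7 0.2] open 0.0259 q [-0.45  0.5   1.62 -0.01  1.01  0.05]
tool shift [-0.049  -0.0008  0.0004]
```

```bash
python3 -m handwheel '[[-0.4,-0.005,-0.0004,0,0],[-0.4,-0.005,-0.0002,0,0],[-0.4,-0.005,0,0,0],[-0.4,-0.005,0,0,0],[-0.4,-0.005,0,0,0],[-0.4,-0.005,0,0,0],[-0.4,-0.005,0,0,0],[-0.4,-0.005,0,0,0],[-0.4,-0.003,0,0,0],[-0.4,0,0,0,0]]'
python3 -c "
from h import *
st()"
python3 -m handwheel '[[-0.4,0.015,0,0,0],[-0.4,0.03,0,-0.02,0],[-0.4,0.03,0,-0.03,0],[-0.4,0.03,0,0,0],[-0.4,0.03,0,0,0],[-0.4,0.03,0,0,0],[-0.4,0.03,0,0,0],[-0.4,0.025,0,0,0],[-0.4,0,0,0,0]]'
python3 -c "
from h import *
go(-231,2)
c=cap('scene');im=c['image']
for p in [(52,0),(85,0),(-193.8,2)]:
    print(proj(c,[*(O+p[0]/1000*X+p[1]/1000*Y),.042]))
cv2.imwrite('pics/m6.png',cv2.resize(im[130:310,230:400],None,fx=3.2,fy=3.2,interpolation=2))
"
```

```text
time: 13.1
position: [0.5728, -0.1984, 0.1918]
orientation: [2.688, 1.602, -0.004]
force: [0.0, 0.5, -0.4]
opening: 0.0253
t13.1 pos [ 0.5728 -0.1984  0.1918] lane 30.0 0.1 yaw err to 1.075: 0.000 F [ 0.   0.5 -0.4] open 0.0253 q [-0.53  0.48  1.65 -0.01  1.   -0.03]
time: 13.85
position: [0.6837, 0.0118, 0.2433]
orientation: [2.689, 1.599, 0.001]
force: [0.0, 0.5, -0.3]
opening: 0.0257
t13.8 pos [0.6837 0.0118 0.2433] lane -207.7 -2.4 yaw err to 1.075: -0.002 F [ 0.   0.5 -0.3] open 0.0257 q [-0.16  0.58  1.39 -0.01  1.16  0.34]
tool shift [ 0.0233  0.0044 -0.0001]
[335.23664376 249.47647623]
[343.67519327 262.36416177]
[283.10573178 168.38501055]
```

View pics/m6.png

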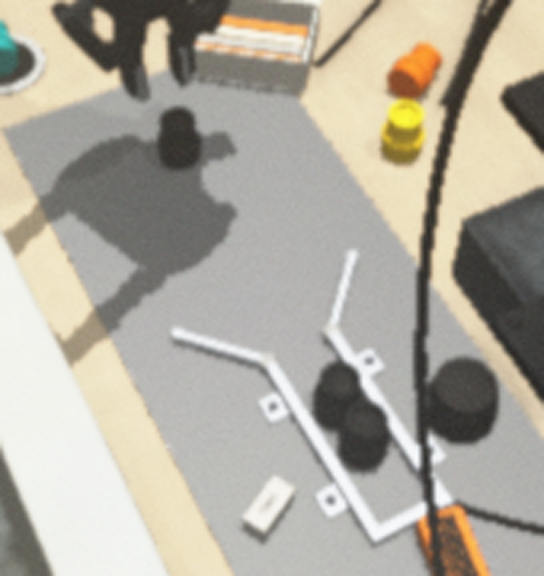

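Two are in the lane: B at crop (340,395) and C at (363,435), both upright. A is still at (180,138). Now A.

```bash
python3 -m handwheel '[[-0.4,0.008,0.002,0,0],[-0.4,0.008,0.001,0,0],[-0.4,0.004,0,0,0],[-0.4,0,0,0,0],[-0.4,0,0,0,0]]'
python3 -c "
from h import *
go(-231,2)"
```

```text
time: 14.32
position: [0.6957, 0.0274, 0.2422]
orientation: [2.69, 1.597, -0.004]
force: [-0.3, -0.1, -1.3]
opening: 0.0255
t14.3 pos [0.6957 0.0274 0.2422] lane -227.2 0.7 yaw err to 1.075: -0.003 F [-0.3 -0.1 -1.3] open 0.0255 q [-0.13  0.61  1.34 -0.01  1.18  0.37]
tool shift [ 0.0039  0.0013 -0.    ]
```

```bash
python3 -m handwheel '[[-0.4,0.004,0.001,0.012,0],[-0.4,0.001,0,0.012,0],[-0.4,0,0,0.012,0],[-0.4,0,0,0.008,0],[-0.4,0,0,0,0],[-0.4,0,0,0,0]]'
python3 -c "
from h import *
go(-208,1)"
```

```text
time: 14.82
position: [0.6982, 0.0287, 0.1912]
orientation: [2.695, 1.594, -0.01]
force: [-0.3, 0.2, -0.3]
opening: 0.0256
t14.8 pos [0.6982 0.0287 0.1912] lane -229.4 2.3 yaw err to 1.075: -0.007 F [-0.3  0.2 -0.3] open 0.0256 q [-0.13  0.69  1.34 -0.01  1.11  0.38]
tool shift [-0.0215 -0.0011  0.0002]
```

```bash
python3 -m handwheel '[[-0.4,-0.005,0,0,-0.003],[-0.4,-0.005,0,0,-0.003],[-0.4,-0.005,0,0,0],[-0.4,-0.005,0,0,0],[-0.4,-0.005,0,0,0],[-0.4,-0.006,-0.0003,0,0],[-0.4,-0.006,-0.0003,0,0],[-0.4,-0.006,-0.0003,0,0],[-0.4,-0.006,-0.0003,0,0],[-0.4,-0.006,-0.0003,0,0],[-0.4,-0.006,0,0,0],[-0.4,-0.006,0,0,0]]'
python3 -c "
from h import *
go(-62,0)"
```

```text
time: 15.82
position: [0.6627, -0.0355, 0.1951]
orientation: [2.687, 1.601, -0.002]
force: [0.7, 1.1, 1.1]
opening: 0.0254
t15.8 pos [ 0.6627 -0.0355  0.1951] lane -156.1 1.6 yaw err to 1.075: -0.000 F [0.7 1.1 1.1] open 0.0254 q [-0.23  0.6   1.47 -0.01  1.07  0.27]
tool shift [-0.0941 -0.0016  0.0008]
```

```bash
python3 -m handwheel '[[-0.4,-0.004,0,0.0015,0],[-0.4,-0.005,0,0.0015,0],[-0.4,-0.005,-0.0003,0.001,0],[-0.4,-0.006,-0.0003,0.0004,0],[-0.4,-0.006,-0.0003,0.0002,0],[-0.4,-0.006,-0.0003,0.0002,0],[-0.4,-0.006,0,0.0002,0],[-0.4,-0.006,0,0.0002,0],[-0.4,-0.006,0,0.0002,0]]'
python3 -c "
from h import *
go(-62,0)"
```

```text
time: 16.57
position: [0.6358, -0.0833, 0.1904]
orientation: [2.686, 1.601, 0.001]
force: [0.8, 1.6, 1.9]
opening: 0.0256
t16.6 pos [ 0.6358 -0.0833  0.1904] lane -101.2 0.6 yaw err to 1.075: -0.000 F [0.8 1.6 1.9] open 0.0256 q [-0.32  0.56  1.54 -0.01  1.03  0.18]
tool shift [-0.0392 -0.0007  0.0003]
```

```bash
python3 -m handwheel '[[-0.4,-0.005,-0.0003,0,0],[-0.4,-0.006,-0.0003,0.0002,0],[-0.4,-0.006,0,0.0002,0],[-0.4,-0.006,0,0.0002,0],[-0.4,-0.005,0,0,0],[-0.4,-0.004,0,0,0],[-0.4,0,0,0,0]]'
python3 -c "
from h import *
go(-35,0)
c=cap('scene');im=c['image']
cv2.imwrite('pics/m7.png',cv2.resize(im[170:300,250:380],None,fx=4,fy=4,interpolation=2))
"
```

```text
time: 17.15
position: [0.6178, -0.1155, 0.1903]
orientation: [2.687, 1.599, 0.001]
force: [1.2, 0.9, 2.3]
opening: 0.0255
t17.1 pos [ 0.6178 -0.1155  0.1903] lane -64.4 0.2 yaw err to 1.075: -0.002 F [1.2 0.9 2.3] open 0.0255 q [-0.37  0.53  1.58 -0.01  1.02  0.13]
tool shift [-0.0294 -0.0002  0.0002]
```

View pics/m7.png

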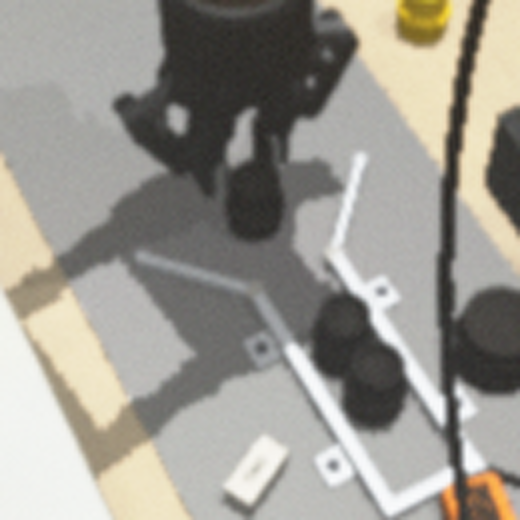

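A sits in the cradle at (252,200), in line with the gate; B (342,335) and C (373,385) stand in the lane.

```bash
python3 -m handwheel '[[-0.4,-0.005,0,0,0],[-0.4,-0.005,0,0,0],[-0.4,-0.005,0,0,0],[-0.4,-0.005,0,0,0],[-0.4,-0.005,0,0,0],[-0.4,-0.005,0,0,0],[-0.4,-0.005,0,0,0],[-0.4,-0.005,0,0,0]]'
python3 -c "
from h import *
go(22,0)"
```

```text
time: 17.87
position: [0.5973, -0.1527, 0.1904]
orientation: [2.686, 1.602, 0.001]
force: [0.9, 0.6, 1.2]
opening: 0.0257
t17.9 pos [ 0.5973 -0.1527  0.1904] lane -21.9 -0.2 yaw err to 1.075: 0.000 F [0.9 0.6 1.2] open 0.0257 q [-0.44  0.51  1.62 -0.01  1.01  0.06]
tool shift [-0.0439  0.0001  0.0003]
```

```bash
python3 -m handwheel '[[-0.4,-0.005,0,0,0],[-0.4,-0.005,0,0,0],[-0.4,-0.005,0,0,0],[-0.4,-0.005,0,0,0],[-0.4,-0.005,0,0,0],[-0.4,-0.005,0,0,0],[-0.4,-0.005,0,0,0],[-0.4,-0.004,0,0,0],[-0.4,0,0,0,0]]'
python3 -c "
from h import *
st()"
python3 -m handwheel '[[-0.4,0.015,0,0,0],[-0.4,0.03,0,-0.02,0],[-0.4,0.03,0,-0.03,0],[-0.4,0.03,0,-0.02,0],[-0.4,0.03,0,-0.02,0],[-0.4,0,0,0,0],[-0.4,0,0,0,0]]'
python3 -c "
from h import *
st()
c=cap('scene');im=c['image']
for x in (45,78,111): print(x,proj(c,[*(O+x/1000*X),.042]))
b=cap('top')
g=b['image'].max(2); m=np.zeros(g.shape,np.uint8); m[190:250,345:383]=(g[190:250,345:383]<70)*255
k,l,s,ct=cv2.connectedComponentsWithStats(m)
for i in range(1,k):
    if s[i,4]>40:
        d=ray(b,*ct[i],.022)[:2]-O; print(s[i],(d@X*1000).round(1),(d@Y*1000).round(1))
for n,z,uv in (('lens',.03,(390.4,210.1)),):pass
cv2.imwrite('pics/m8.png',np.hstack([cv2.resize(im[190:310,270:400],(520,480),interpolation=2),cv2.resize(b['image'][190:270,330:410],(270,480),interpolation=2) if 0 else cv2.resize(b['image'][190:310,340:405],(260,480),interpolation=2)]))
"
```

```text
time: 18.62
position: [0.5761, -0.1914, 0.1904]
orientation: [2.688, 1.6, 0.002]
force: [0.9, 1.6, 0.2]
opening: 0.026
t18.6 pos [ 0.5761 -0.1914  0.1904] lane 22.2 -0.4 yaw err to 1.075: -0.001 F [0.9 1.6 0.2] open 0.026 q [-0.52  0.48  1.65 -0.01  1.   -0.02]
time: 19.2
position: [0.642, -0.0627, 0.2797]
orientation: [2.694, 1.6, -0.008]
force: [-1.0, 0.1, -0.1]
opening: 0.0257
t19.2 pos [ 0.642  -0.0627  0.2797] lane -122.3 -3.6 yaw err to 1.075: -0.003 F [-1.   0.1 -0.1] open 0.0257 q [-0.28  0.45  1.49 -0.01  1.19  0.22]
45 [333.49370485 246.81459119]
78 [341.85393316 259.58266153]
111 [350.59323897 272.92967396]
[358 218  25  23 289] 64.4 -1.8
```

View pics/m8.png

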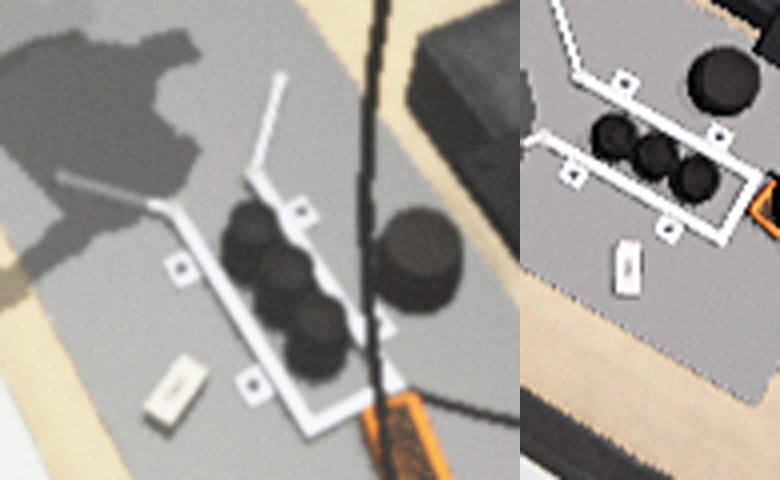

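```bash
python3 -c "
from h import *
from bench import finish_job
b=cap('top')
for n,uv,z in [('1',(363.7,224.2),.022),('2',(374,229),.022),('3',(383.5,234.5),.022),('lens',(390.8,210.1),.03),('block',(366.9,256.8),.017)]:
    d=ray(b,*uv,z)[:2]-O; print(n,(d@X*1000).round(1),(d@Y*1000).round(1))
st(); print(finish_job())"
```

```text
1 43.4 -1.7
2 74.1 0.9
3 103.7 0.7
lens 88.0 67.7
block 94.4 -74.1
t19.4 pos [ 0.6412 -0.0647  0.2785] lane -120.2 -3.4 yaw err to 1.075: -0.006 F [-0.5  0.1 -0.3] open 0.0257 q [-0.29  0.45  1.5  -0.01  1.19  0.22]
the job is handed in; nothing more can be done
None
```

All three eyepieces are in the lane and the job is handed in, at about 19.4 s on the robot's clock. I pushed them through the gate one at a time, using the two fingertips about 25 mm apart as a cradle and keeping them roughly 14–20 mm above the mat.

- **Eyepieces:** in the last pictures all three stand upright. I read their centres by eye from the top view at about x = 43, 74 and 104 mm past the gate, with y within 2 mm of the lane's centre line.
- **Measurement disagreement:** the spacing reads 30 mm where touching barrels must be 33 mm apart, so those positions are good to a few millimetres. The colour mask saw the three touching barrels as one blob centred at x = 64 mm. Its window cut off the third one, so it could not confirm them separately.
- **Other objects:** the big lens and steel block read within 2 mm of where they started. I saw the hex key set in place but did not measure it again.
- **Robot:** it ended clear of everything, with only sensor noise on the force reading. The one firm contact was a deliberate touch of about 38 N on the bare mat, to find the fingertip height.

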